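# Hold the rivet gauge block in the inspection beam

## Robot

A 7-joint arm with a two-finger parallel gripper is mounted at the origin on the work surface. World frame = base frame: x ahead of the robot, y to its left, z up, the work surface at z = 0. Lengths are in mm, angles in rad, forces in N, time in s.
With the tool pointing down it reaches from about 425 to 925 mm from the base axis. Payload 6.8 kg.
Tool frame: the origin (TCP) lies on the front face of the gripper's body, between the roots of the fingers; the fingertips stand 73 mm ahead of it and the grasp point (between the pads) lies 54 mm ahead of it; z points along the fingers, y is the direction in which the jaws open and shut (so a half turn about z gives the same grasp; the last joint's range is limited). The gripper opens to 85 mm and grips with 20 to 120 N. Pads are 22 mm wide; open, the fingers measure 114 mm over their backs; the gripper's body (76 mm by 85 mm) begins 54 mm behind the grasp point. The pads swing forward as they close: fully open they stand 13 mm farther back than shut.
Start: joints at [-1.377, 0.477, 0.022, 1.555, -0.011, 1.109, -0.083], TCP at [200.633, 644.509, 303.908] pointing down, gripper open.
Joint ranges: [-2.96, 2.96], [-0.34, 2.1], [-1.41, 1.46], [0.24, 2.44], [-1.37, 4.51], [0.17, 1.92], [-2.96, 2.96]. Speed limits (rad/s): [2.39, 2.39, 3.14, 3.14, 3.14, 3.14, 3.14].

## Interface

Orientations are given as a rotation vector (axis times angle).
In Python, from station import ctrl gives the robot as it stands.
- The arm moves only by the tool carry_out, never from a script. Its argument "rows" is a list of rows, each a list of 4 numbers: the shift along the tool's x, y, z in mm, then the turn about the tool's z in degrees. A call has exactly 8 rows; each row is the pose to reach, as a shift and turn from the pose commanded when the call began, along the tool's axes at that moment; what a row does not reach only later rows make up. A row lasts 1/8 s, in which the tool goes at most 62.5 mm and 10.7 degrees, less where a joint would pass 70% of its speed; a pose out of reach is approached as far as the arm can. A call with a gripper value outside its range is refused whole. "fingers" is the finger opening in mm, from 0 to 85.4, set as the call begins (left out, the last holds). The fingers move at their own pace and stop on an object; "force" is the grip in N (left out, the last holds). Time passes only in rows, so rows that repeat a pose let the fingers close, or fill a call up. It gives the time, the measured TCP pose, the force and the opening at its end, in the units of the state.
- ctrl.get_obs(): the state, without advancing time (a new reading comes with each control period).
- ctrl.camera(name): name is "side" or "top" or "wrist"; returns a dict with "pixels" (400x640x3 uint8, blue, green, red), "vertical_fov" (degrees; the focal length in pixels is half the picture's height over the tangent of half this angle, whatever the lens; pixels are square), "cx", "cy" (the principal point, pixels), "T" (4x4, takes a point from camera to world coordinates); the wrist camera has in their place "T_tool_cam" (4x4, takes a point from camera to tool coordinates, whose origin is the TCP and whose axes are the flange's). Camera axes: x right, y up, looking along -z (the intrinsics and any distortion apply to the point x, -y, -z); pixel columns grow to the right and rows downward; lengths in mm; the calibration is good to about 2 mm. A picture is of the moment at which its call begins: read the wrist's pose just before it. There is no depth.
- ctrl.hand_in(): hands the job in, once; it reports no verdict.
Trained networks look in the newest picture that a camera, given by its name, has taken for a name from the list of things; names that differ only in an ending like _2 or _b are one class to them, and where a whole thing is asked for, a point or a joint stands for the part that bears it (a point fixed in the world has none). Each returns a list of dicts, best first, with "p" (0 to 1); they miss things now and then, are a little off and sometimes report something else, mostly with a low value. They report only what shows in the picture. A call takes as long as a camera call. They do not tell look-alikes from the thing itself.
- ctrl.boxes_of(camera, query): "xyz" ([x, y, z] in mm, in world coordinates, good to about 4 mm: the middle of the surface that is visible of it).
- ctrl.masks_of(camera, query): "region" (400x640 bool, what is visible of it).
- ctrl.pinpoint(camera, query): "xyz" ([x, y, z] in mm, in world coordinates, good to about 4 mm: a listed point, or the origin of a listed thing).
The state is a dict: "t": time; "joints": joint angles; "dq": joint speeds; "joint_torque": joint torques, N m; "eef_pos": TCP position; "tcp_rot": TCP orientation; "wrist_force": force on the tool from outside, world axes, zero at the start; "torque": the same for the moment, N m; "width": finger opening in mm.
Only numpy, scipy, OpenCV 4.12 (cv2) and the standard library are available. Lean on these libraries where they do the work, as an engineer would, in place of code of your own. Each camera call takes 0.05 s, during which the arm holds its last target.

## Task

Push the long lever on the light bench right down so that its steel stop lifts clear of the lens and stays up. Then pick up the brass rivet gauge block, fingers on its two knurled ends only, and hold it upright in the light beam, halfway between the lens and the ground glass, its lapped faces square to the beam and its largest hole centred in the light. Finish while still holding it there, and do not knock the bench with the block, push on the lamp or ground glass, or disturb the other things on the counter.

Things in the scene. Friction and masses are not known exactly. Their poses are not given: they have to be found in the camera images.
- bench: Fixed light bench: cast bed 480 mm long, 90 mm wide, 30 mm high, lamp house at its +y end, ground-glass screen at its -y end. Origin on the counter, midway between lens and screen (white marks on the bed show this middle); y runs along the beam towards the lamp, x across the bed (lever at -x), z up. Place and yaw (within 0.2 rad) vary.
- beam (a point): Point on the beam's centre line midway between lens and ground glass, 125 mm above the counter, axes as bench. The beam is level, along y, 32 mm across like the lens. Lens front 125 mm away at +y, ground glass 125 mm away at -y; between them the space above the bed is free (lever and stop stay beyond y = +80 mm), open above and to both sides.
- lamp: Lamp house with lens tube, fixed on the bench; origin and axes as bench. Box 130 mm wide (x), from y = 162 to 290 mm, top at 190 mm, chimney to 228 mm; the 50 mm lens tube sticks out from it to y = 125 mm. Not to be pushed on.
- screen: Upright ground glass in a 136 mm wide frame, top 196 mm above the counter, with a hood behind, fixed on the bench; origin and axes as bench. Front face at y = -125 mm. Not to be pushed on.
- lever (a joint): Angle of the cast lever and the 42 mm round steel stop on it, turning as one about a pin along the beam at x -58, y 115, z 125 mm of the bench. 0 = lever end up (26 deg above level), stop before the lens; 0.9 = pushed fully down (26 deg below), against its end stop. Lens clear from 0.72. Friction (3 to 6 N at the lever end) holds it where left. Starts at 0 to 0.12.
- lever_grip (a point): Centre of the round cross grip at the lever's end (18 mm diameter, 60 mm long, parallel to the beam), 150 mm from the lever's pin. It starts about 190 mm above the counter and ends about 60 mm above it, moving almost straight down; nothing stands beneath it.
- gauge: Brass rivet gauge block standing upright on the counter, 44 mm wide (x), 18 mm thick (y), 60 mm high (z), about 0.34 kg. The two broad +y and -y faces are lapped and pierced by a column of three round holes through y: largest lowest. The two narrow ends (+x and -x, 44 mm apart, 18 mm by 60 mm each) are knurled for gripping. Origin at the centre of the underside. It looks the same turned half round about z.
- gauge_hole (a point): Centre of the gauge block's largest hole (16 mm diameter, axis along the block's y), 16 mm above its underside. The 10 mm hole is 35 mm and the 6 mm hole 49 mm above the underside.
- gauge_faces: The middle part of the gauge block between the knurled ends (34 mm wide, 16 mm thick, 60 mm high) with the lapped faces; the fingers must not touch it. Origin and axes as gauge.
- knurl_a: Knurled end of the block at its +x side, 5 mm thick, 18 by 60 mm. Origin and axes as gauge (its gripping face is 22 mm from the origin).
- knurl_b: Knurled end at the -x side, likewise.
- snap_a: Bystander: bright steel rivet snap standing on end, 25 mm diameter, 80 mm high; origin at its underside. It, snap_b, the bucking bar and the gauge block change places.
- snap_b: Bystander: bright steel rivet snap standing on end, 25 mm diameter, 92 mm high; origin at its underside.
- bucking_bar: Bystander: plain dark steel block without holes, 56 x 30 x 40 mm high; origin at its underside.
- dish: Bystander: olive-drab tin dish of copper rivets, 124 mm across, 34 mm high; origin at its underside.
- rivet_a: Bystander: one big copper rivet standing on its 28 mm head, 32 mm high.
- rivet_b: Bystander: another such rivet.
- hammer: Bystander: hammer lying flat, near the robot on its left.
- oil_can: Bystander: cone-shaped oil can, 70 mm across, 140 mm high.
Not all that is in view belongs to the job. Of the things shaped like the gauge, the brass one is meant.

How it is judged (in metres and radians):
On the way, in this order (a step that is already met when the one before it is completed fails the run):
1. the lever is pushed down and the stop lifted clear of the lens, the gauge block still standing on the counter (value of joint lever above 0.72 rad and height (world z) of gauge below 0.01 m), for 0.2 s.
2. the gauge block is lifted off the counter by its two knurled ends (contact force between the fingers and knurl_a above 1 N and contact force between the fingers and knurl_b above 1 N and height (world z) of gauge above 0.03 m), for 0.2 s.
At the end, for the whole second after the job is handed in: Lever joint above 0.72; block held by both knurled ends, at rest and clear of the bench; its largest hole within 8 mm of the beam centre line sideways and in height and 30 mm of midway along it; faces square to the beam and block upright within 0.14 rad (contact force between the fingers and knurl_a above 1 N and contact force between the fingers and knurl_b above 1 N and value of joint lever above 0.72 rad and height (world z) of gauge above 0.08 m and x of gauge_hole in the frame of beam between -0.008 and 0.008 m and z of gauge_hole in the frame of beam between -0.008 and 0.008 m and y of gauge_hole in the frame of beam between -0.03 and 0.03 m and angle between the y axis of gauge and the y axis of bench, either way round below 0.14 rad and angle between gauge's own z axis and vertical below 0.14 rad and linear speed of gauge below 0.02 m/s and contact force between gauge and bench below 0.1 N); the arm keeps its last pose, push and grip.
It fails at once if the fingers touch the block anywhere but its knurled ends (contact force between the fingers and gauge_faces above 1 N).
It fails at once if the block is knocked against the bench (contact force between gauge and bench above 2 N).
It fails at once if the lamp or the ground glass is pushed by the arm (contact force between any of the arm, the fingers and lamp above 4 N or contact force between any of the arm, the fingers and screen above 4 N).
It fails at once if one of the other things on the counter is moved more than 25 mm or tipped (distance of any of snap_a, snap_b, bucking_bar, dish, rivet_a, rivet_b, hammer, oil_can from where it was at the start of the episode above 0.025 m or angle between any of snap_a, snap_b, bucking_bar, dish, rivet_a, rivet_b, oil_can's own z axis and vertical above 0.5 rad).
It also fails if it takes over 58 s, if anything falls off the work surface, if the arm or the gripper's body presses on something with over 40 N, if the wrist force passes 120 N, or if a joint passes its speed limit or range.

## Working session

There is one attempt and no reset: what is moved stays moved. The work goes in short steps, Python scripts to look and compute and a tool call to move; the robot and the scene stay as the last step left them, time stands still between calls to the robot, and variables do not carry over. Pictures are saved under pics/ and viewed, and the job is handed in when it is done.

Besides the shell and the picture viewer there is one more tool, called after "Emit:" by a JSON object that holds its "op" and its "data". carry_out: Moves the arm, as the interface text tells. Its arguments: {"type":"object","properties":{"rows":{"type":"array"},"fingers":{"type":"number"},"force":{"type":"number"}},"required":["rows"]}

```bash
mkdir -p pics; ls
cat > h.py <<'E'
from station import ctrl
import numpy as np, cv2
from scipy.spatial.transform import Rotation as R
np.set_printoptions(precision=3,suppress=True)
def snap(c,n):
    d=ctrl.camera(c); cv2.imwrite(f'pics/{n}.png',d['pixels']); return d
E
python3 - <<'E'
from h import *
o=ctrl.get_obs(); print({k:np.round(v,3) for k,v in o.items()})
for c in ('side','top','wrist'):
    d=snap(c,c+'0'); print(c,{k:v for k,v in d.items() if k!='pixels'})
    for q in ('gauge','bench','beam','lever_grip','gauge_hole','lever','bucking_bar','snap_a','lamp','screen','dish','rivet_a','oil_can','hammer'):
        try: print(c,q,[(np.round(r['xyz']),round(r['p'],2)) for r in ctrl.pinpoint(c,q)][:4])
        except Exception as e: print(q,e)
print(ctrl.get_obs()['t'])
E
```

```text
pics
{'t': np.float64(0.0), 'joints': array([-1.377,  0.478,  0.022,  1.556, -0.012,  1.109, -0.083]), 'dq': array([-0.001,  0.001,  0.   ,  0.   , -0.002, -0.001,  0.001]), 'joint_torque': array([ -0.001, -59.645,   1.608, -28.119,   0.012,   0.009,   0.   ]), 'eef_pos': array([200.504, 644.042, 302.911]), 'tcp_rot': array([-0.472, -3.106,  0.003]), 'wrist_force': array([ 0.759, -0.702, -0.076]), 'torque': array([ 0.024, -0.003, -0.04 ]), 'width': np.float64(85.262)}
side {'vertical_fov': 56.930348743260346, 'cx': 321.48531637196464, 'cy': 200.91829880831762, 'T': array([[   0.972,    0.182,   -0.152,  326.607],
       [  -0.236,    0.687,   -0.687, -689.898],
       [  -0.02 ,    0.703,    0.711,  836.111],
       [   0.   ,    0.   ,    0.   ,    1.   ]])}
side gauge [(array([ 376., -140.,    1.]), 0.89), (array([454., -86.,   0.]), 0.65), (array([452., -14.,   2.]), 0.51), (array([455., -82.,  12.]), 0.51)]
side bench [(array([692.,   5.,  -0.]), 0.63)]
side beam [(array([696.,   6., 124.]), 0.7), (array([690.,   5.,   3.]), 0.15)]
side lever_grip [(array([478.,  76., 190.]), 0.8
[... 2452 characters left out ...]
,  15.]), 0.41)]
wrist {'vertical_fov': 70.73461632787321, 'cx': 322.54143447725403, 'cy': 200.61536051224957, 'T_tool_cam': array([[  0.001,   0.965,   0.263,  66.763],
       [  1.   ,  -0.001,  -0.001,   0.659],
       [ -0.001,   0.263,  -0.965, -69.428],
       [  0.   ,   0.   ,   0.   ,   1.   ]])}
wrist gauge []
wrist bench []
wrist beam []
wrist lever_grip []
wrist gauge_hole []
lever it knows: beam, bench, bucking_bar, dish, gauge, gauge_faces, gauge_hole, hammer, knurl, lamp, lever_grip, oil_can, rivet, screen, snap
wrist bucking_bar []
wrist snap_a []
wrist lamp []
wrist screen []
wrist dish []
wrist rivet_a []
wrist oil_can []
wrist hammer [(array([253., 274.,   5.]), 0.81)]
2.1
```

View pics/side0.png

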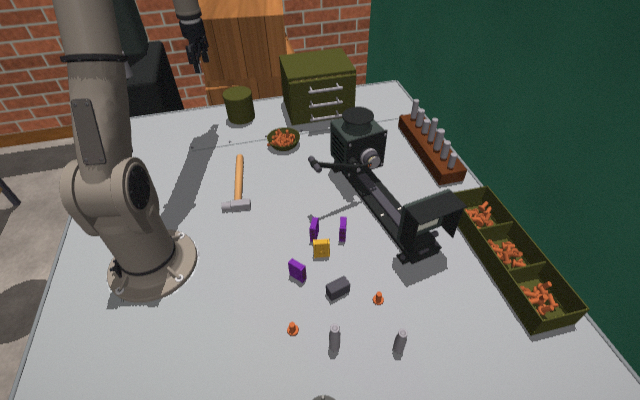

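View pics/top0.png

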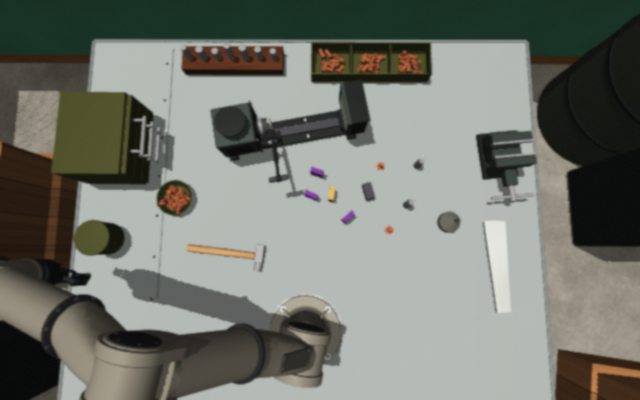

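Run:
```python
import cv2
i=cv2.imread('pics/side0.png');c=i[195:295,260:420];cv2.imwrite('pics/sc.png',cv2.resize(c,None,fx=5,fy=5,interpolation=cv2.INTER_CUBIC))
i=cv2.imread('pics/top0.png');c=i[80:230,200:400];cv2.imwrite('pics/tc.png',cv2.resize(c,None,fx=4,fy=4,interpolation=cv2.INTER_CUBIC))
```

```text
(no output)
```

View pics/sc.png

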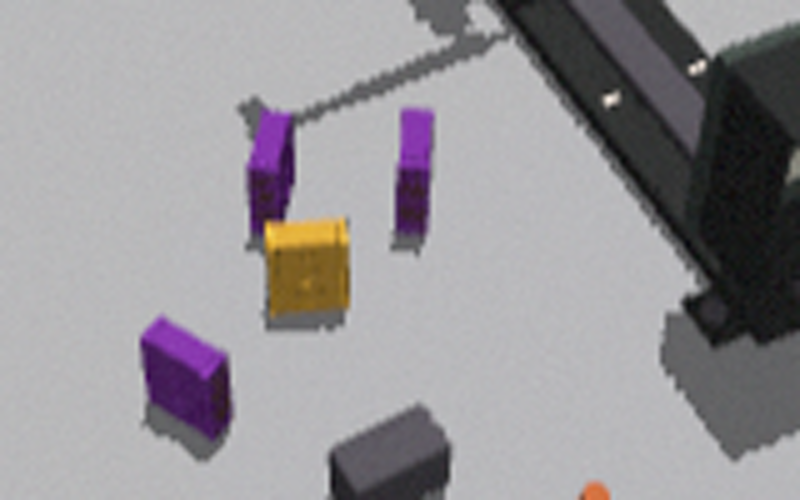

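View pics/tc.png

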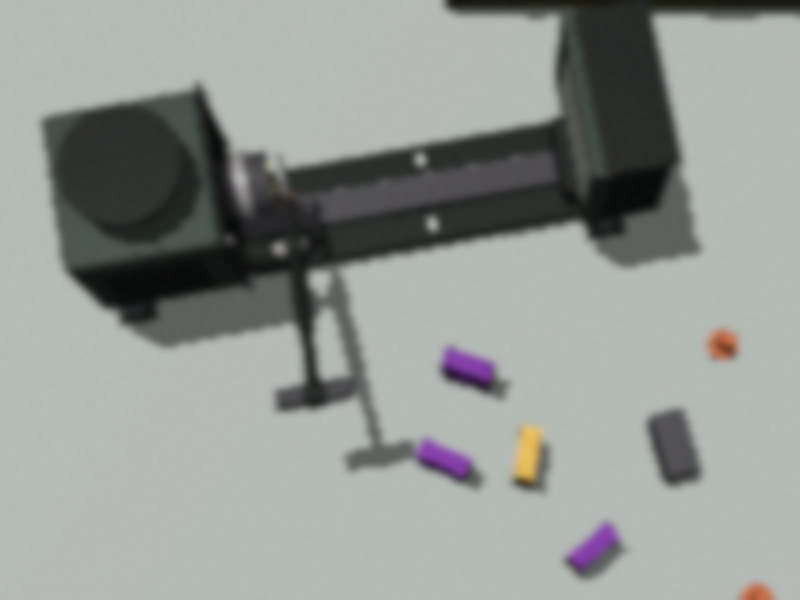

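```bash
cat >> h.py <<'E'
def ray(d,uv,T=None):
    T=d['T'] if T is None else T
    f=200/np.tan(np.radians(d['vertical_fov'])/2)
    v=np.array([(uv[0]-d['cx'])/f,-(uv[1]-d['cy'])/f,-1.]);return T[:3,3],T[:3,:3]@v
def onz(d,uv,z,T=None):
    o,v=ray(d,uv,T);return o+v*(z-o[2])/v[2]
def proj(d,p,T=None):
    T=d['T'] if T is None else T
    f=200/np.tan(np.radians(d['vertical_fov'])/2)
    c=np.linalg.inv(T)@np.r_[p,1];return np.array([d['cx']+f*c[0]/-c[2],d['cy']-f*c[1]/-c[2]])
def wristcam(name=None):
    o=ctrl.get_obs(); d=ctrl.camera('wrist')
    W=np.eye(4);W[:3,:3]=R.from_rotvec(o['tcp_rot']).as_matrix();W[:3,3]=o['eef_pos']
    d['T']=W@d['T_tool_cam']
    if name: cv2.imwrite(f'pics/{name}.png',d['pixels'])
    return d,o
E
python3 - <<'E'
from h import *
d=ctrl.camera('side');t=ctrl.camera('top')
S=lambda u,v:np.array([260+u/5-.4,195+v/5-.4]); C=lambda u,v:np.array([200+u/4-.4,80+v/4-.4])
for p in [(612,98),(698,67),(495,0),(715,285)]: print('side',onz(d,S(*p),30))
for p in [(420,160),(433,224),(345,262),(580,218),(285,170),(555,124)]: print('top',onz(t,C(*p),30))
for n,dd in(('side',d),('top',t)):
    hsv=cv2.cvtColor(dd['pixels'],cv2.COLOR_BGR2HSV); m=cv2.inRange(hsv,(15,130,110),(32,255,255))
    k,l,s,c=cv2.connectedComponentsWithStats(m);
    for j in range(1,k):
        if s[j,4]>10: print(n,s[j],c[j],onz(dd,c[j],45),cv2.minAreaRect(np.argwhere(l==j)[:,::-1].astype(np.float32)))
R0=R.from_rotvec(ctrl.get_obs()['tcp_rot']).as_matrix();print(R0)
E
```

```text
side [659.002  -9.91   30.   ]
side [717.48    0.857  30.   ]
side [617.525  86.844  30.   ]
side [ 664.944 -152.884   30.   ]
top [717.676   9.589  30.   ]
top [659.869  -2.545  30.   ]
top [625.339  73.438  30.   ]
top [ 666.063 -130.443   30.   ]
top [707.891 127.8    30.   ]
top [ 751.2   -108.575   30.   ]
side [287  53   8   2  12] [290.167  53.417] [ 589.421 1126.503   45.   ] ((290.5, 53.5), (1.0, 7.0), 90.0)
side [235 155   8  44 196] [238.224 176.944] [260.082 250.515  45.   ] ((238.31753540039062, 176.51443481445312), (6.584110736846924, 43.228092193603516), 2.6025619506835938)
side [313 239  17  19 272] [321.158 247.732] [453.284 -96.434  45.   ] ((321.0, 248.0), (18.0, 16.0), 90.0)
top [330 188   4  12  41] [331.61  193.683] [454.161 -85.696  45.   ] ((331.5, 193.5), (11.0, 3.0), 90.0)
[[-0.955  0.297 -0.   ]
 [ 0.297  0.955  0.   ]
 [ 0.     0.    -1.   ]]
```

Emit:
{"op": "carry_out", "data": {"rows": [[-40, -44, 0, 8], [-80, -88, 0, 16], [-120, -132, 0, 24], [-161, -176, 0, 32], [-202, -220, 0, 40], [-243, -264, 0, 48], [-284, -309, 0, 55], [-325, -354, 0, 62]], "fingers": 0, "force": 60}}

```text
t: 3.2
eef_pos: [406.4, 208.1, 304.3]
tcp_rot: [-2.009, -2.415, -0.002]
wrist_force: [1.1, 0.5, 0.7]
width: 0.5
```

Emit:
{"op": "carry_out", "data": {"rows": [[-28, 8, 0, 0], [-56, 15, 0, 0], [-84, 22, 0, 0], [-112, 30, 0, 0], [-141, 38, 0, 0], [-141, 38, 0, 0], [-141, 38, 0, 0], [-141, 38, 0, 0]]}}

```text
t: 4.2
eef_pos: [468.9, 79.4, 303.9]
tcp_rot: [-2.002, -2.421, -0.0]
wrist_force: [1.1, 0.6, 0.3]
width: -0.3
```

Run:
```python
from h import *
d,o=wristcam('w1'); s=snap('side','s1')
print(o['t'],o['eef_pos'],o['tcp_rot'],o['wrist_force'])
for c in('wrist','side','top'): 
    if c=='top': ctrl.camera('top')
    print(c,[(np.round(r['xyz']),round(r['p'],2)) for r in ctrl.pinpoint(c,'lever_grip')][:3])
```

```text
4.2 [468.909  79.441 303.874] [-2.002 -2.421 -0.   ] [1.116 0.578 0.305]
wrist [(array([484.,  78., 190.]), 0.83)]
side [(array([477.,  75., 190.]), 0.61)]
top [(array([ 424., -344.,    4.]), 0.25)]
```

View pics/w1.png

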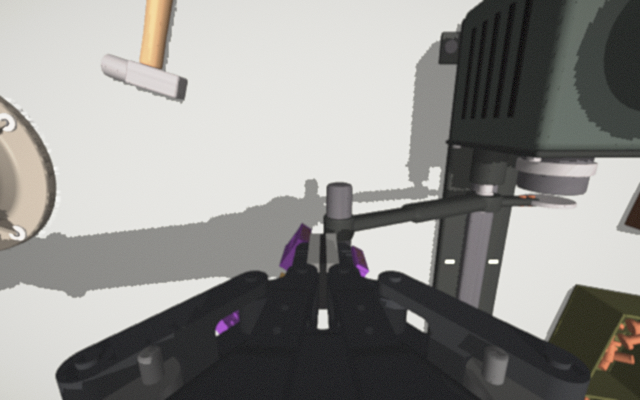

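View pics/s1.png

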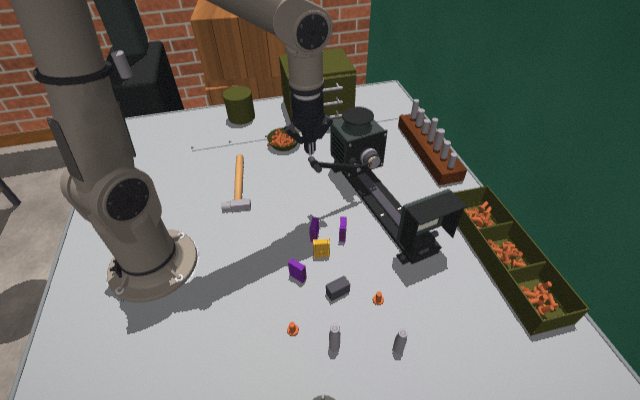

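Emit:
{"op": "carry_out", "data": {"rows": [[0, 10, 15, 0], [0, 9, 35, 0], [0, 4, 55, 0], [0, -2, 75, 0], [0, -4, 95, 0], [0, -3, 115, 0], [0, 1, 135, 0], [0, 6, 152, 0]]}}

```text
t: 5.5
eef_pos: [474.0, 79.5, 150.9]
tcp_rot: [-2.003, -2.418, 0.004]
wrist_force: [-3.4, 0.6, 2.3]
width: 0.2
```

Emit:
{"op": "carry_out", "data": {"rows": [[0, 1, 3, 0], [0, 2, 5, 0], [0, 2, 5, 0], [0, 2, 5, 0], [0, 2, 5, 0], [0, 2, 5, 0], [0, 2, 5, 0], [0, 2, 5, 0]]}}

```text
t: 6.5
eef_pos: [477.6, 80.0, 147.1]
tcp_rot: [2.004, 2.418, 0.001]
wrist_force: [0.0, 0.3, 3.1]
width: 0.2
```

Run:
```python
from h import *
s=snap('side','s2');d,o=wristcam('w2');print(o['t'],o['eef_pos'],o['wrist_force'])
c=s['pixels'][90:250,260:480];cv2.imwrite('pics/s2c.png',cv2.resize(c,None,fx=3.5,fy=3.5,interpolation=cv2.INTER_CUBIC))
```

```text
6.55 [477.582  79.962 147.1  ] [ 0.219 -0.264  3.254]
```

View pics/s2c.png

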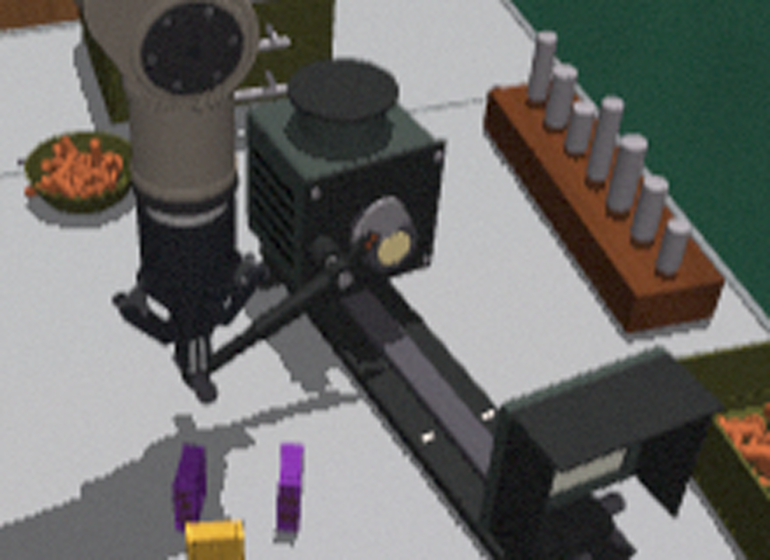

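View pics/w2.png

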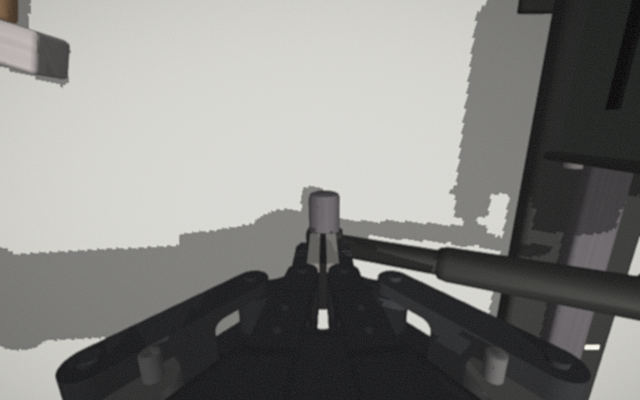

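Emit:
{"op": "carry_out", "data": {"rows": [[0, 0, -30, 0], [0, 0, -70, 0], [0, 0, -110, 0], [-50, -15, -110, 0], [-100, -30, -110, 0], [-150, -45, -110, 0], [-198, -60, -110, 0], [-198, -60, -110, 0]], "fingers": 85}}

```text
t: 7.6
eef_pos: [453.8, -129.7, 256.9]
tcp_rot: [2.013, 2.411, -0.001]
wrist_force: [0.6, 1.5, 1.1]
width: 84.9
```

Run:
```python
from h import *
s=snap('side','s3');d,o=wristcam('w3');print(o['t'],o['eef_pos'],o['tcp_rot'],o['wrist_force'],o['width'])
for q in('gauge','gauge_hole','beam'): print(q,[(np.round(r['xyz'],1),round(r['p'],2)) for r in ctrl.pinpoint('wrist',q)][:4])
np.save('w3T.npy',d['T'])
```

```text
7.65 [ 454.418 -127.333  256.786] [ 2.009  2.415 -0.   ] [0.93  0.291 0.082] 85.19675608126764
gauge [(array([531.8, -32.3,   1.9]), 0.84), (array([ 379. , -135.2,   -2.5]), 0.78), (array([455.7, -80.8,   0.9]), 0.76), (array([455.3, -83.4,  16.9]), 0.63)]
gauge_hole [(array([526.7, -36.4,  18.5]), 0.89), (array([450.8, -17.1,  14.6]), 0.87), (array([455.3, -83.6,  16.5]), 0.84), (array([ 374.4, -135.2,   16.2]), 0.6)]
beam []
```

View pics/w3.png

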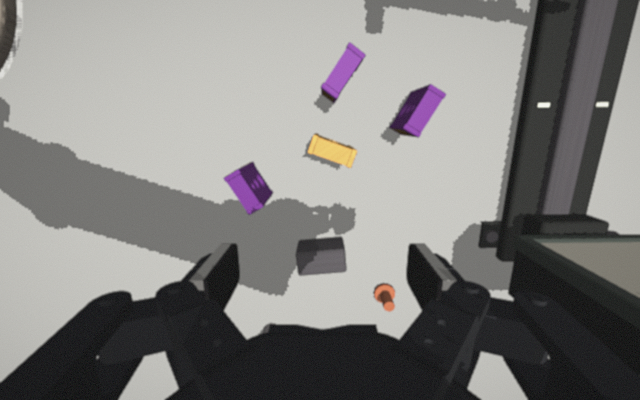

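View pics/s3.png

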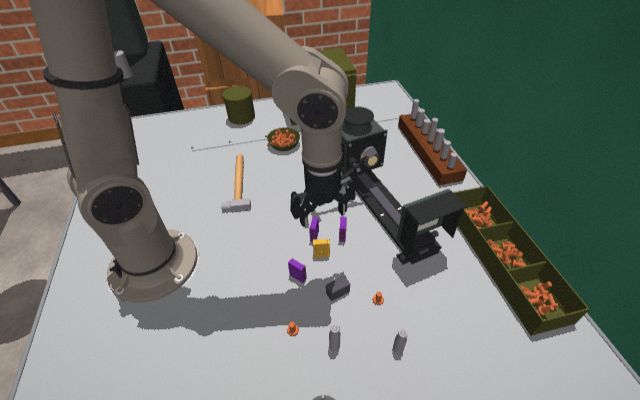

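Run:
```python
import cv2
i=cv2.imread('pics/w3.png');c=i[120:190,290:375];cv2.imwrite('pics/w3c.png',cv2.resize(c,None,fx=8,fy=8,interpolation=cv2.INTER_CUBIC))
c=i[0:260,470:640];cv2.imwrite('pics/w3d.png',cv2.resize(c,None,fx=2.3,fy=2.3,interpolation=cv2.INTER_CUBIC))
```

```text
(no output)
```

View pics/w3c.png

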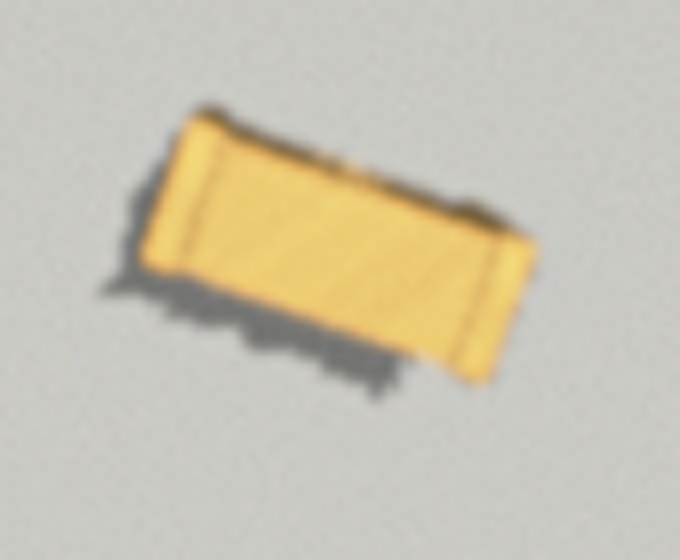

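View pics/w3d.png

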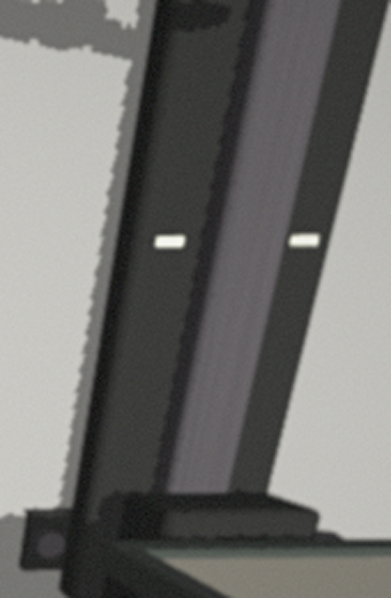

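Run:
```python
from h import *
T=np.load('w3T.npy'); d=ctrl.camera('wrist')
g=[onz(d,(290+u/8-.4,120+v/8-.4),60,T)[:2] for u,v in[(197,115),(538,240),(486,383),(143,265)]]
print(np.array(g),'c',np.mean(g,0)); 
for a,b in((0,1),(3,2),(0,3),(1,2)): e=g[b]-g[a];print(np.linalg.norm(e),np.degrees(np.arctan2(e[1],e[0])))
D=lambda u,v:(470+u/2.3-.3,v/2.3-.3)
m=[onz(d,D(*p),30,T)[:2] for p in[(170,241),(304,240)]];print(m,np.mean(m,0),np.arctan2(*(m[1]-m[0])[::-1]))
for a,b in[((388,0),(270,490))]:
    a=onz(d,D(*a),30,T)[:2];b=onz(d,D(*b),30,T)[:2];e=a-b;print(a,b,np.arctan2(-e[0],e[1]))
```

```text
[[436.308 -71.367]
 [477.9   -78.077]
 [475.422 -95.572]
 [433.09  -89.341]] c [455.68  -83.589]
42.1294619414998 -9.164653564466834
42.78867295326795 -8.37446153210042
18.25990994507709 -100.15040505104473
17.670398940981517 -98.05889320303504
[array([655.561,  -2.492]), array([712.535,   8.518])] [684.048   3.013] 0.19088749582505712
[705.754  99.127] [ 746.297 -100.781] 0.20009201279365146
```

Emit:
{"op": "carry_out", "data": {"rows": [[14, 3, 15, 7], [29, 6, 30, 14], [43, 9, 50, 19], [43, 9, 70, 19], [43, 9, 95, 19], [43, 9, 120, 19], [43, 9, 120, 19], [43, 9, 120, 19]]}}

```text
t: 8.9
eef_pos: [456.2, -81.6, 137.5]
tcp_rot: [2.375, 2.056, 0.001]
wrist_force: [0.1, 0.4, -0.2]
width: 84.8
```

Run:
```python
from h import *
d,o=wristcam('w4');s=snap('side','s4');print(o['t'],o['eef_pos'],o['tcp_rot'],o['wrist_force'],o['width'])
c=s['pixels'][180:300,250:410];cv2.imwrite('pics/s4c.png',cv2.resize(c,None,fx=5,fy=5,interpolation=cv2.INTER_CUBIC))
```

```text
8.9 [456.242 -81.57  137.49 ] [2.375 2.056 0.001] [ 0.136  0.387 -0.178] 84.8489610705405
```

View pics/w4.png

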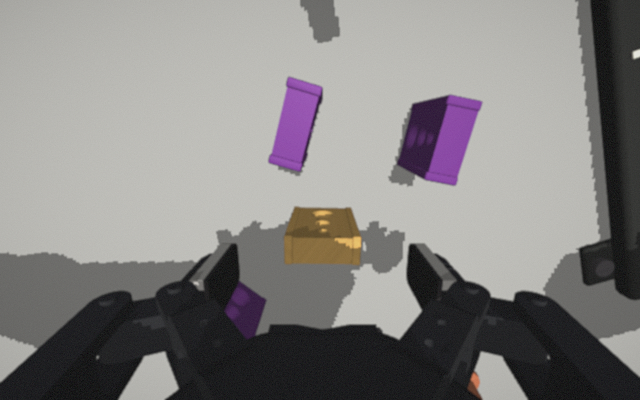

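View pics/s4c.png

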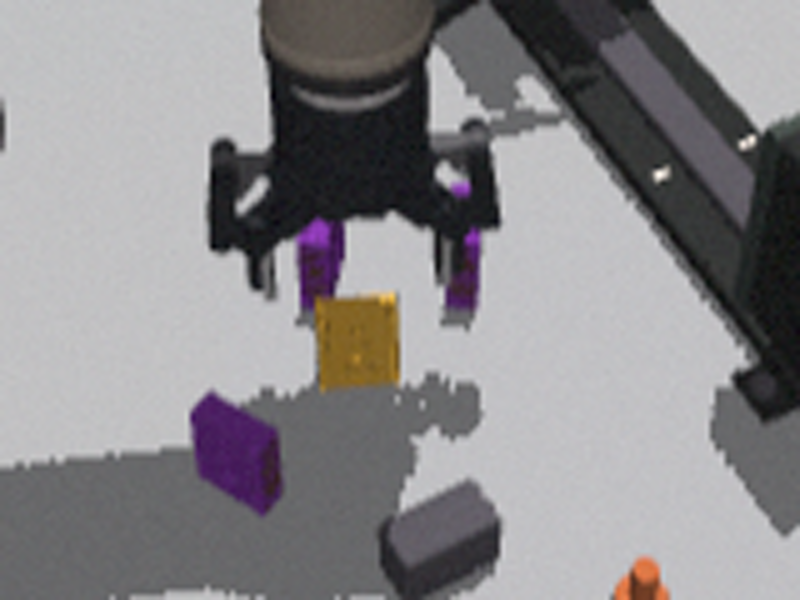

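Run:
```python
from h import *
i=cv2.imread('pics/w4.png');c=i[195:275,270:375];cv2.imwrite('pics/w4c.png',cv2.resize(c,None,fx=7,fy=7,interpolation=cv2.INTER_CUBIC))
d,o=wristcam(); W=np.linalg.inv(d['T']@np.linalg.inv(d['T_tool_cam']))
for p in[(285,264),(361,264),(286,235),(360,236)]:
    q=onz(d,p,60);print(p,q,(W@np.r_[q,1])[:3])
```

```text
(285, 264) [433.423 -89.205  60.   ] [-10.792 -21.883  77.774]
(361, 264) [476.787 -95.514  60.   ] [-10.801  21.937  77.85 ]
(286, 235) [437.151 -71.651  60.   ] [  7.116 -20.718  77.785]
(360, 236) [478.094 -78.203  60.   ] [ 6.518 20.741 77.856]
```

View pics/w4c.png

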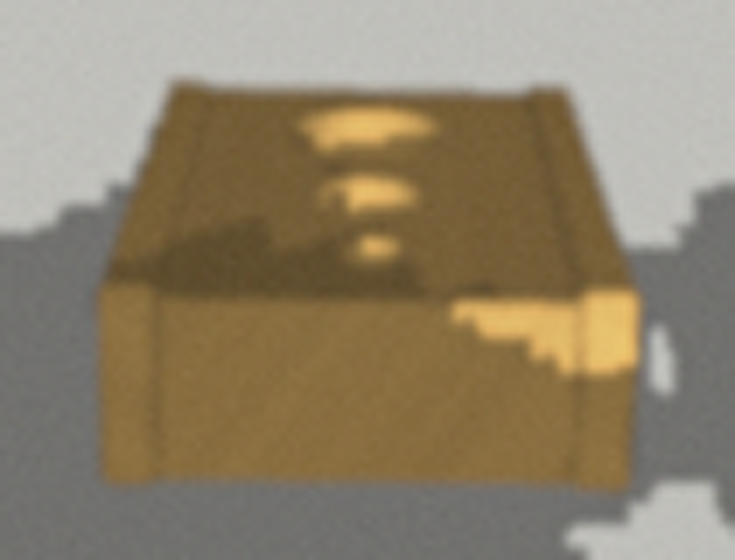

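Emit:
{"op": "carry_out", "data": {"rows": [[-2, 0, 15, 0], [-2, 0, 30, 0], [-2, 0, 40, 0], [-2, 0, 45, 0], [-2, 0, 45, 0], [-2, 0, 45, 0], [-2, 0, 45, 0], [-2, 0, 45, 0]]}}

```text
t: 10.05
eef_pos: [455.7, -83.8, 92.1]
tcp_rot: [2.376, 2.055, 0.001]
wrist_force: [0.4, -0.4, 0.1]
width: 85.2
```

Emit:
{"op": "carry_out", "data": {"rows": [[0, 0, 0, 0], [0, 0, 0, 0], [0, 0, 0, 0], [0, 0, 0, 0], [0, 0, 0, 0], [0, 0, 0, 0], [0, 0, 0, 0], [0, 0, 0, 0]], "fingers": 0, "force": 60}}

```text
t: 11.05
eef_pos: [455.6, -83.9, 92.1]
tcp_rot: [-2.376, -2.055, -0.001]
wrist_force: [-0.6, -0.7, 4.8]
width: 43.3
```

Emit:
{"op": "carry_out", "data": {"rows": [[0, 0, -10, 0], [0, 0, -30, 0], [0, 0, -60, 0], [0, 0, -90, 0], [0, 0, -115, 0], [0, 0, -130, 0], [0, 0, -135, 0], [0, 0, -135, 0]]}}

```text
t: 12.05
eef_pos: [455.2, -83.7, 226.6]
tcp_rot: [-2.376, -2.055, 0.0]
wrist_force: [-0.3, 0.6, -2.8]
width: 43.4
```

Run:
```python
from h import *
d,o=wristcam('w5');s=snap('side','s5');print(o['t'],o['eef_pos'],o['tcp_rot'],o['wrist_force'],o['width'])
c=s['pixels'][100:300,250:490];cv2.imwrite('pics/s5c.png',cv2.resize(c,None,fx=3,fy=3,interpolation=cv2.INTER_CUBIC))
Rm=R.from_rotvec(o['tcp_rot']).as_matrix();print(Rm)
tgt=np.array([687,3,199+30]);print(Rm.T@(tgt-o['eef_pos']))
```

```text
12.05 [455.244 -83.66  226.595] [-2.376 -2.055  0.   ] [-0.319  0.595 -2.827] 43.3900508869981
[[ 0.144  0.99  -0.   ]
 [ 0.99  -0.144  0.   ]
 [ 0.    -0.    -1.   ]]
[119.109 216.872  -2.502]
```

View pics/w5.png

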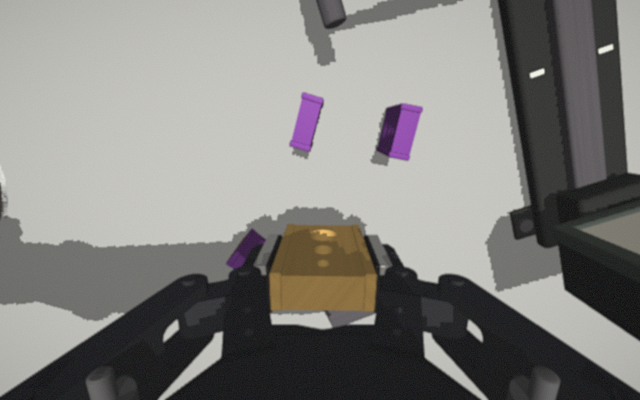

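View pics/s5c.png

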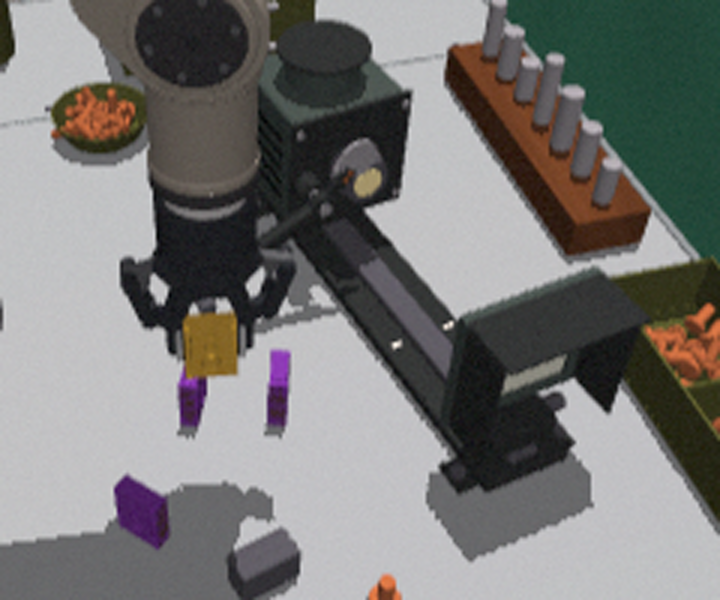

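Emit:
{"op": "carry_out", "data": {"rows": [[10, 29, 0, -3], [24, 67, 0, -6], [38, 106, 0, -9], [52, 145, 0, -13], [65, 184, 0, -16], [76, 214, 0, -19], [81, 230, 0, -19], [81, 230, 0, -19]]}}

```text
t: 13.15
eef_pos: [695.1, -36.4, 224.9]
tcp_rot: [-2.003, -2.419, 0.003]
wrist_force: [-0.2, -0.4, -2.6]
width: 43.0
```

Run:
```python
from h import *
t=snap('top','t6');s=snap('side','s6');d,o=wristcam('w6');print(o['t'],o['eef_pos'],o['tcp_rot'],o['wrist_force'],o['width'])
np.save('w6T.npy',d['T'])
for c in('side','top'):print(c,[(q,np.round(r['xyz'],1),round(r['p'],2)) for q in('beam','gauge_hole') for r in ctrl.pinpoint(c,q)[:2]])
c=s['pixels'][100:300,250:490];cv2.imwrite('pics/s6c.png',cv2.resize(c,None,fx=3,fy=3,interpolation=cv2.INTER_CUBIC))
```

```text
13.25 [693.779 -37.292 225.574] [-2.004 -2.417  0.003] [-0.429  0.015 -3.265] 43.45863703903287
side [('beam', array([694.9,   4.8, 122.6]), 0.92), ('gauge_hole', array([453. , -19.5,  15.5]), 0.6), ('gauge_hole', array([694. , -38.2, 142.7]), 0.57)]
top [('beam', array([689.9,   1.6, 126.1]), 0.81), ('gauge_hole', array([451.6, -11.8,  17.9]), 0.62), ('gauge_hole', array([525.3, -36. ,  17.8]), 0.54)]
```

View pics/w6.png

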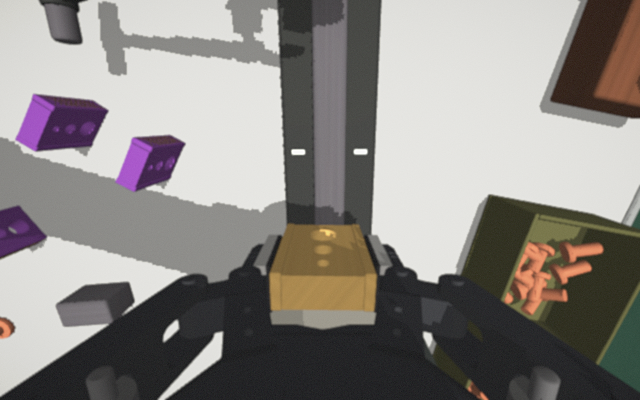

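View pics/s6c.png

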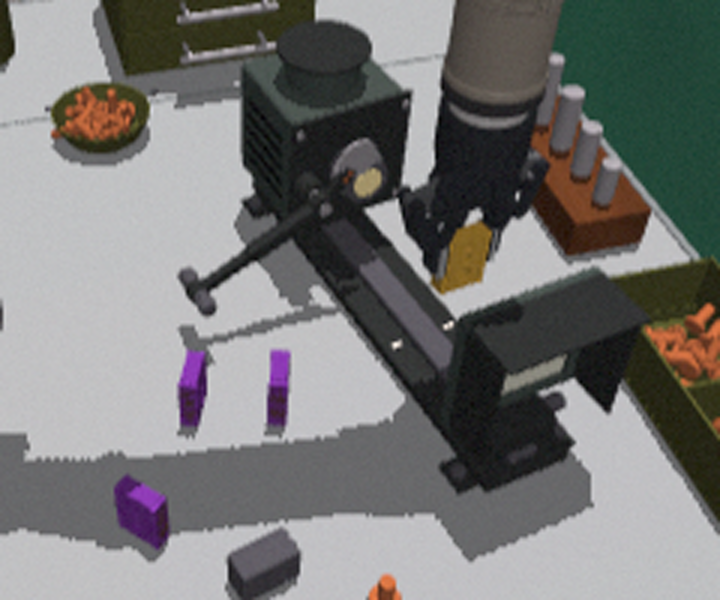

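Run:
```python
from h import *
i=cv2.imread('pics/w6.png'); hsv=cv2.cvtColor(i,cv2.COLOR_BGR2GRAY)
m=(hsv>200).astype(np.uint8); m[:, :288]=0; m[:,372:]=0; m[:140]=0;m[165:]=0
k,l,s,c=cv2.connectedComponentsWithStats(m)
T=np.load('w6T.npy');d=ctrl.camera('wrist');d['T']=T
W=np.linalg.inv(T@np.linalg.inv(d['T_tool_cam']))
P=[]
for j in range(1,k):
    if s[j,4]>15:
        q=onz(d,c[j],30);P.append(q);print(c[j],q,(W@np.r_[q,1])[:3])
P=np.array(P);print(P.mean(0),(W@np.r_[P.mean(0),1])[:3], np.arctan2(P[1,1]-P[0,1],P[1,0]-P[0,0]))
for r in (20,60,100,140,170,200): print(r,[x for x in range(265,400) if abs(int(hsv[r,x])-int(hsv[r,x-1]))>25])
# block top corners
for p in[(270,311),(376,311),(276,277),(372,277)]:
    z=225.6-32;q=onz(d,p,z);print(p,(W@np.r_[q,1])[:3])
Rm=R.from_rotvec(ctrl.get_obs()['tcp_rot']).as_matrix();print(np.arctan2(Rm[1,1],Rm[0,1]),ctrl.get_obs()['eef_pos'])
```

```text
[297.985 151.846] [663.052  -0.124  30.   ] [ 42.184 -22.798 195.641]
[360.    151.063] [719.602  11.337  30.   ] [ 42.972  34.895 195.49 ]
[691.327   5.607  30.   ] [ 42.578   6.048 195.566] 0.19995562433722802
20 [277, 278, 279, 380, 381]
60 [280, 378, 379, 380]
100 [281, 282, 283, 376, 377, 378]
140 [283, 284, 375, 376]
170 [284, 285, 373, 374, 375]
200 [285, 286, 372, 373, 374]
(270, 311) [ -8.211 -21.929  32.03 ]
(376, 311) [-8.103 22.297 31.914]
(276, 277) [  7.667 -18.753  32.025]
(372, 277) [ 7.749 19.886 31.923]
0.18663434756320782 [694.405 -36.955 227.072]
```

Emit:
{"op": "carry_out", "data": {"rows": [[8, 1, 4, 0], [18, 3, 8, 0], [28, 4, 14, 0], [36, 5, 20, 0], [40, 5, 24, 0], [40, 5, 26, 0], [40, 5, 26, 0], [40, 5, 26, 0]]}}

```text
t: 14.55
eef_pos: [692.4, 2.7, 201.2]
tcp_rot: [2.005, 2.418, 0.0]
wrist_force: [0.1, -0.2, -3.2]
width: 43.2
```

Run:
```python
from h import *
t=snap('top','t7');s=snap('side','s7');d,o=wristcam('w7');print(o['t'],o['eef_pos'],o['tcp_rot'],o['wrist_force'],o['width'])
for k in range(4):
    ctrl.camera('side');ctrl.camera('top')
    for c in('side','top','wrist'):print(c,[(q,np.round(r['xyz'],1),round(r['p'],2)) for q in('beam','gauge_hole') for r in ctrl.pinpoint(c,q) if r['xyz'][2]>80])
    print(ctrl.get_obs()['eef_pos'])
c=s['pixels'][90:290,300:500];cv2.imwrite('pics/s7c.png',cv2.resize(c,None,fx=4,fy=3,interpolation=cv2.INTER_CUBIC))
```

```text
14.65 [692.396   2.925 201.169] [2.005 2.418 0.   ] [ 0.171 -0.731 -3.087] 43.458744060808854
side [('beam', array([697.5,   5.7, 123.2]), 0.57), ('gauge_hole', array([692.4,   2.5, 119.1]), 0.54)]
top []
wrist [('gauge_hole', array([693.7,   4.9, 126.5]), 0.67)]
[692.254   3.378 200.899]
side [('beam', array([695.2,   6.3, 122.6]), 0.88), ('gauge_hole', array([692.8,   2.3, 121. ]), 0.83), ('gauge_hole', array([697.9,  -0.1, 108.3]), 0.25)]
top [('beam', array([692.7,   1. , 125.2]), 0.66)]
wrist [('gauge_hole', array([693.7,   4.9, 126.5]), 0.67)]
[692.254   3.393 200.859]
side [('beam', array([694.4,   3.5, 123.8]), 0.65), ('gauge_hole', array([692.9,   2.5, 120.8]), 0.5), ('gauge_hole', array([692.3,   1.8, 108.5]), 0.46)]
top [('beam', array([691.3,  -1.4, 125.7]), 0.88)]
wrist [('gauge_hole', array([693.7,   4.9, 126.5]), 0.67)]
[692.278   3.373 200.92 ]
side [('beam', array([694.2,   3.9, 123.8]), 0.85), ('gauge_hole', array([689.9,   4.7, 120.3]), 0.72)]
top [('beam', array([690.2,   2.6, 127.1]), 0.73)]
wrist [('gauge_hole', array([693.7,   4.9, 126.5]), 0.67)]
[692.263   3.338 200.875]
```

View pics/w7.png

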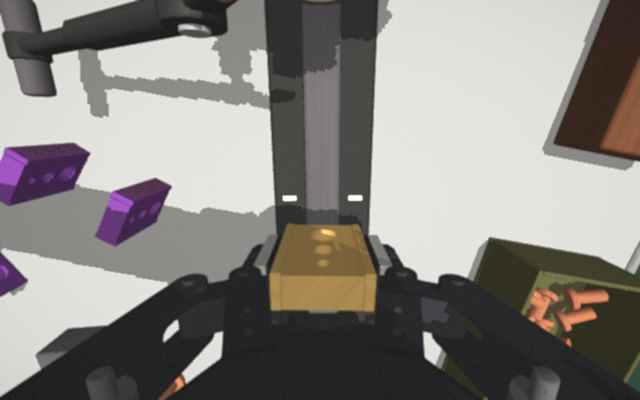

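View pics/s7c.png

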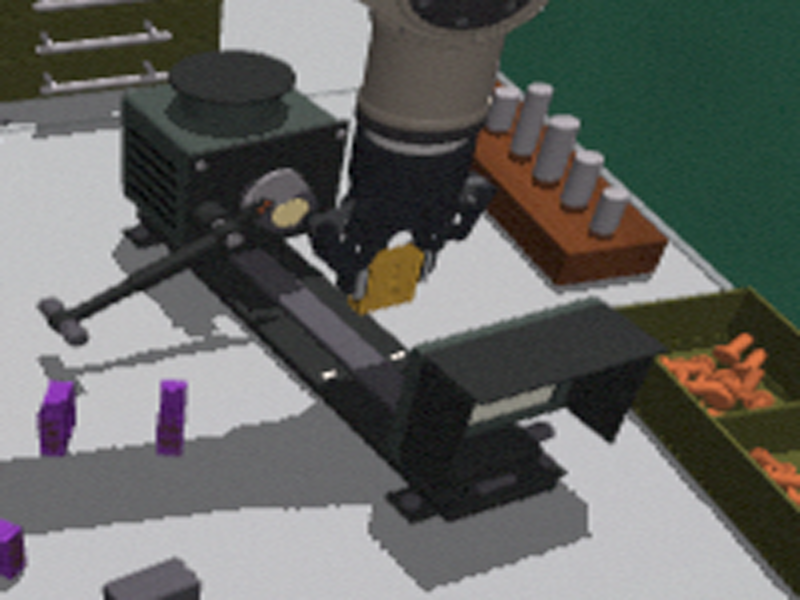

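Run:
```python
from h import *
i=cv2.imread('pics/w7.png'); g=cv2.cvtColor(i,cv2.COLOR_BGR2GRAY)
m=(g>190).astype(np.uint8); m[:, :278]=0; m[:,368:]=0; m[:190]=0;m[206:]=0
k,l,s,c=cv2.connectedComponentsWithStats(m)
d,o=wristcam('w8'); W=np.linalg.inv(d['T']@np.linalg.inv(d['T_tool_cam']));P=[]
for j in range(1,k):
    if s[j,4]>15: q=onz(d,c[j],30);P.append(q);print(c[j],q,(W@np.r_[q,1])[:3])
P=np.array(P);print(P.mean(0),(W@np.r_[P.mean(0),1])[:3])
e=[onz(d,p,30) for p in((377,20),(371,180))];v=e[0]-e[1];print('edge yaw',np.arctan2(-v[0],v[1]))
Rm=R.from_rotvec(o['tcp_rot']).as_matrix();print(np.arctan2(Rm[1,1],Rm[0,1]),o['t'],o['dq'].max())
```

```text
[354.5 197.5] [719.128  13.246  30.   ] [  4.745  28.242 170.874]
[289.309 198.   ] [662.772   2.082  30.   ] [  4.243 -29.206 170.876]
[690.95    7.664  30.   ] [  4.494  -0.482 170.875]
edge yaw 0.19593049697593592
0.18682150165970923 16.3 0.0010917899795823366
```

```bash
python3 -c "
from station import ctrl
print(ctrl.hand_in())"
```

```text
the job is handed in; nothing more can be done
None
```

The lever is down with its stop clear of the lens. The brass gauge block was held in the beam midway between lens and ground glass when I handed in at about 16.3 s. `ctrl.hand_in()` gives no verdict, so I don't know whether it passed.

**Lever:** I pushed it down with closed fingers to about 0.87 rad, worked out from the fingertip height. I did not push it on to the end stop at 0.9. Later side pictures show it staying down and the lens uncovered.

**Grasp:** The fingers are on the two knurled ends only, with a measured width of 43.4 mm for a 44 mm block.

**Last checks on the block:**

| Check | Measured | Limit |
|---|---|---|
| Sideways offset from the bed's centre marks (wrist camera) | about 0.5 mm | 8 mm |
| Offset along the beam from midway | about 4.5 mm | 30 mm |
| Yaw error against the bed | about 0.01 rad | 0.14 rad |
| Hole height from the arm pose (target 125 mm) | about 125 mm | ±8 mm |

- **Disagreements:** The side-camera network put the hole 2–4 mm lower than its own beam estimate and 2–5 mm to the side, while the wrist network put it at 126.5 mm. Side-camera readings of the bed's centre marks also differed from the top camera by about 7 mm. I relied on the wrist and top views; every estimate relative to the beam was within tolerance.
- **Other objects:** I saw no contact with the bench, lamp, ground glass or anything else on the counter.

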